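# Clear the spoon off the spice box and hold its lid open

### The job

The measuring spoon hangs by its loop on the hooked handle of the spice box's lid. Lift it off the handle and stand it, bowl down, in the mug, leaving the lid shut meanwhile; then raise the lid to 60 degrees from shut (to within five degrees or so) and keep holding it there, still, because it would fall shut: finish while holding it, and leave the other things on the worktop where they are.

Things in the scene. Friction and masses are not known exactly. Their poses are not given: they have to be found in the camera images.
- spice_box: fixed wooden box on the worktop with spice jars inside; 130 mm deep (its x), 190 mm wide (its y), walls up to 140 mm above the worktop. Origin under its centre at worktop height, z up, -x is its front (handle side, roughly towards the robot).
- box_lid (a joint): lid angle, rad: 0 shut, 1.4 fully open (stop). Free hinge along the box's rear top edge; gravity shuts it from any angle. Lid about 0.35 kg, 14 mm thick, 198 mm wide; front edge 140 mm ahead of the hinge line, 10 mm beyond the box front.
- lid_hinge (a point): middle of the lid's hinge line, at the rear top edge of the box, 140 mm above the worktop; the axis runs along the box's y. Does not move with the lid.
- lid_handle (a point): on the axis of the lid's handle, 30 mm ahead of the lid's front edge; 170 mm ahead of the hinge line and 7 mm above it when shut (z 147 mm). The handle is a round steel bar, 10 mm thick, standing 52 mm straight out from the middle of the lid's front edge (box's -x when shut), with an upturned tip 14 mm higher than the bar. Frame turns with the lid, y along the hinge.
- spoon: loose steel measuring spoon, 133 mm long, 60 g, hanging upright on the handle about 28 mm ahead of the lid's edge. Origin at its lowest point (under the bowl), z up along the shank. z 0-36 mm: round bowl, 36 mm across, facing x, 15 mm deep; then a flat shank 11 mm wide (y); z 86-133 mm: upright wire loop in its yz plane, through whose top the handle's bar passes.
- spoon_loop (a point): centre of the spoon's loop, 108 mm above its origin; 6 mm wire, 31 mm wide outside (y), 19 mm inside, open from 19 mm below to 19 mm above this point. Grip it across its width. To come off, the spoon rises 17 to 25 mm on the bar (28 mm of room), then moves away from the box along the bar, past the tip.
- mug: speckled white mug with one handle, loose, 225 g; 88 mm high, 90 mm wide, inside about 70 mm wide. Origin on its underside; the cup's axis lies 15 mm towards +y of the origin; the handle sticks out to -y as far as 61 mm from the origin.
- mug_in (a point): centre of the mug's inner floor, 7 mm above its underside; z up, the rim is 81 mm above this point.
- pitcher: fluted cream pitcher (a tall handleless beaker), 73x79 mm, 122 mm high; loose bystander, origin at the centre of its underside
- pepper_mill: turned wooden pepper mill, 58 mm wide, 146 mm high; loose bystander, origin at the centre of its underside
- marmalade: tall glass jar with a black cap, 69 mm wide, 114 mm high; loose bystander, origin at the centre of its underside
- jam: small glass jar with a black cap, 56 mm wide, 76 mm high; loose bystander, origin at the centre of its underside
- timer: round wind-up kitchen timer, 63 mm wide, 41 mm high; loose bystander, origin at the centre of its underside

How it is judged:
By the outcome, as a careful person would: the job done as asked, in the order asked, and still so for the second after the job is handed in, while the arm keeps its last pose, push and grip.
It also fails if it takes over 59 s, if anything falls off the work surface, if the arm or the gripper's body presses on something with over 40 N, if the wrist force passes 120 N, or if a joint passes its speed limit or range.

### The arm

A 6-joint arm with a two-finger parallel gripper is mounted at the origin on a cart in front of the work surface, level with it; the furniture and walls round the work are solid. World frame = base frame: x ahead of the robot, y to its left, z up, the work surface at z = 0. Lengths are in mm, angles in degrees, forces in N, time in s.
With the tool pointing down it reaches from about 300 to 775 mm from the base axis. Payload 14.6 kg.
Tool frame: the origin (TCP) lies between the finger pads; the fingertips stand 8 mm ahead of it and the grasp point (between the pads) lies 11 mm behind it; z points along the fingers, y is the line along which they close (so a half turn about z gives the same grasp; the last joint's range is limited). The gripper opens to 85 mm and grips with 20 to 120 N. Pads are 22 mm wide; open, the fingers measure 114 mm over their backs; the gripper's body (76 mm by 85 mm) begins 54 mm behind the grasp point. The pads swing forward as they close: fully open they stand 13 mm farther back than shut.
Start: joints at [67.918, 17.183, 87.147, -0, 75.671, -3.816], TCP at [172.382, 522.278, 239.281] pointing down, gripper open.
Joint ranges: [-173.82, 173.82], [-45.26, 126.66], [13.44, 144.39], [-59.66, 239.66], [0, 175.72], [-146.38, 146.38]. Speed limits (degrees/s): [127.2, 127.2, 147.25, 180, 180, 180].

### API

Orientations are given as a 3x3 rotation matrix whose columns are the frame's x, y, z axes.
In Python, from bench import robot, eyes gives the robot as it stands.
- The arm moves only by the tool crank_tcp, called after "Call:" in YAML: its name, and indented under it one key for each argument. Schema: {"type":"object","properties":{"deltas":{"type":"array","items":{"type":"array","items":{"type":"number"},"minItems":7,"maxItems":7},"minItems":1,"maxItems":10},"force":{"type":"number"},"only":{"type":"string"},"quiet":{"type":"boolean"},"lines":{"type":"string"}},"required":["deltas"],"additionalProperties":false}. deltas is a list of rows, 1 to 10 of them, each of 7 numbers: the finger opening in mm, then dx, dy, dz in m, then a rotation vector rx, ry, rz in units of 5 degrees; each row is the pose to reach, as a shift and turn from the pose commanded when the call began, along the tool's axes at that moment; what a row does not reach only later rows make up. A row lasts 1/10 s, in which the tool goes at most 50 mm and 8.59 degrees, less where a joint would pass 70% of its speed; a pose out of reach is approached as far as the arm can. The fingers move at their own pace and stop on an object; force is the grip in N (left out, the last holds). Time passes only in rows, so rows that do not move let the fingers close. The tool returns the time, the measured TCP pose, the force, the opening and the grip force at its end. only (a regular expression) keeps the lines of the reply that match it, lines (a string "A,B") keeps lines A to B, and quiet returns only ok. Input that does not fit is refused with a message, and nothing moves.
- robot.observe(): the state, without advancing time (a new reading comes with each control period).
- eyes.get_image(name): name is "scene" or "side" or "wrist"; returns a dict with "img" (480x640x3 uint8, red, green, blue), "camera_matrix" (3x3 intrinsics, pixels), "k1" (the pictures are not rectified: a ray, as slopes to the right and down, at radius r is drawn at 1 + k1 r^2 times it, then the intrinsics apply), "cam_to_world" (4x4, takes a point from camera to world coordinates). Camera axes: x right, y down, z forward; pixel columns grow to the right and rows downward; lengths in mm; the calibration is good to about 2 mm. A picture is of the moment at which its call begins. There is no depth.
- robot.sign_off(): hands the job in; it is judged then, once.
The state is a dict: "time": time; "q": joint angles; "dq": joint speeds; "tau": joint torques, N m; "position": TCP position; "tcp_rot": TCP orientation; "wrist_force": force on the tool from outside, world axes, zero at the start; "wrist_torque": the same for the moment, N m; "finger_gap": finger opening in mm; "grasp_force": force on a finger pad.
Only numpy, scipy, OpenCV 4.12 (cv2) and the standard library are available. Lean on these libraries where they do the work, as an engineer would, in place of code of your own. Each camera call takes 0.05 s, during which the arm holds its last target. There are 200 camera calls.

## Working session

There is one attempt and no reset: what is moved stays moved. The work goes in short steps, Python scripts to look and compute and a tool call to move; the robot and the scene stay as the last step left them, time stands still between calls to the robot, and variables do not carry over. Pictures are saved under pics/ and viewed, at most 10 in all, crops included, and the job is handed in when it is done.

```bash
mkdir -p pics; ls; cat > h.py <<'E'
import numpy as np, cv2, json, pickle
from bench import robot, eyes
def snap(n,f):
    d=eyes.get_image(n); cv2.imwrite(f'pics/{f}.png',d['img'][:,:,::-1]); pickle.dump({k:d[k] for k in d if k!='img'},open(f'pics/{f}.pkl','wb')); return d
def ray(f,u,v):
    d=pickle.load(open(f'pics/{f}.pkl','rb')); K=np.array(d['camera_matrix']);T=np.array(d['cam_to_world'])
    p=cv2.undistortPoints(np.array([[[u,v]]],float),K,np.array([d['k1'],0,0,0,0.]))[0,0]  # check model
    w=T[:3,:3]@np.array([p[0],p[1],1]); return T[:3,3],w/np.linalg.norm(w)
def atz(f,u,v,z):
    o,w=ray(f,u,v); return o+w*(z-o[2])/w[2]
def tri(*obs):
    A=np.zeros((3,3));b=np.zeros(3);L=[ray(*o) for o in obs]
    for o,w in L:
        P=np.eye(3)-np.outer(w,w);A+=P;b+=P@o
    x=np.linalg.solve(A,b); return x,[np.linalg.norm((np.eye(3)-np.outer(w,w))@(x-o)) for o,w in L]
def proj(f,X):
    d=pickle.load(open(f'pics/{f}.pkl','rb')); K=np.array(d['camera_matrix']);T=np.linalg.inv(np.array(d['cam_to_world']))
    c=T[:3,:3]@np.array(X,float)+T[:3,3]; s=c[:2]/c[2]; s=s*(1+d['k1']*(s@s)); return K[:2,:2]@s+K[:2,2]
E
python3 - <<'E'
from h import *
for n in ('scene','side','wrist'):
    d=snap(n,n+'0'); print(n,np.round(d['cam_to_world'],3).tolist(),d['k1'],d['camera_matrix'])
o=robot.observe(); print(o)
E
```

```text
pics
scene [[0.522, -0.652, 0.551, 32.204], [-0.853, -0.409, 0.325, -303.259], [0.013, -0.639, -0.769, 872.843], [0.0, 0.0, 0.0, 1.0]] -0.11199303559223935 [[546.62116741   0.         319.2616017 ]
 [  0.         546.62116741 235.39281575]
 [  0.           0.           1.        ]]
side [[-0.999, -0.033, 0.038, 539.754], [-0.05, 0.673, -0.738, 611.538], [-0.001, -0.739, -0.674, 677.084], [0.0, 0.0, 0.0, 1.0]] -0.017172245040312128 [[438.15765565   0.         314.17943288]
 [  0.         438.15765565 235.43712711]
 [  0.           0.           1.        ]]
wrist [[0.314, 0.907, 0.279, 100.799], [0.949, -0.3, -0.094, 546.385], [-0.002, 0.295, -0.956, 373.926], [0.0, 0.0, 0.0, 1.0]] -0.03261361480886692 [[378.5182102    0.         321.24859544]
 [  0.         378.5182102  230.51949349]
 [  0.           0.           1.        ]]
{'time': 0.15, 'q': array([ 6.79186246e+01,  1.72087803e+01,  8.71697917e+01,  6.82760097e-04,
        7.56710194e+01, -3.81630786e+00]), 'dq': array([-0.02035352, -0.08558783, -0.12773368,  0.03104866, -0.07655078,
        0.01031894]), 'tau': array([ 3.84894811e-03, -5.43677115e+01, -3.61875093e+01, -1.05735512e-05,
        3.31726544e-03,  2.92479513e-05]), 'position': array([172.32187744, 522.14128589, 238.8644754 ]), 'tcp_rot': array([[-9.49615800e-01,  3.13416207e-01, -3.36072790e-04],
       [ 3.13416379e-01,  9.49615468e-01, -7.97706959e-04],
       [ 6.91256308e-05, -8.62845850e-04, -9.99999625e-01]]), 'wrist_force': array([-0.02233199,  0.95482578,  0.33834304]), 'wrist_torque': array([ 0.03558996,  0.00010327, -0.02573588]), 'grasp_force': 0.0, 'finger_gap': 85.64495354364794}
```

View pics/scene0.png

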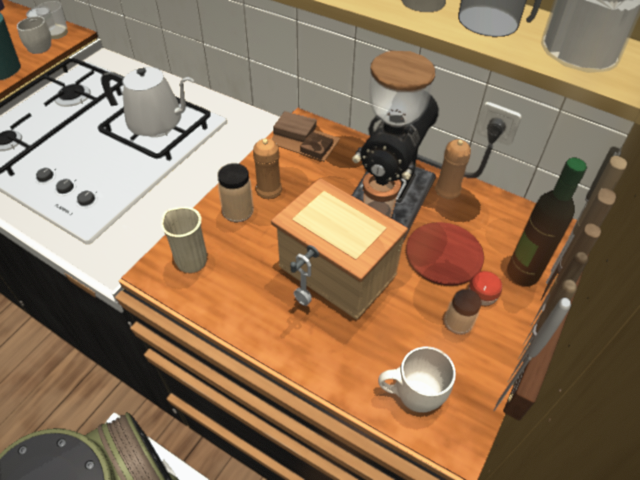

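View pics/side0.png

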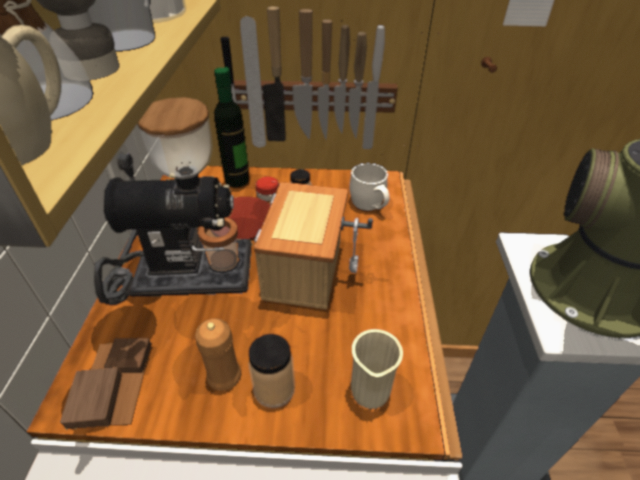

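The scene view shows the box lid corners near (323,184), (408,233), (358,272) and (273,223). The spoon hangs at about (302,265) and the mug is at about (425,380). In the side view the spoon is near (355,250) and the mug near (369,187). I'll zoom in on these.

```bash
python3 - <<'E'
from h import *
def t(f,x,y,w=100):
    return cv2.resize(cv2.imread(f'pics/{f}.png')[y:y+w*3//4,x:x+w],(400,300),interpolation=cv2.INTER_CUBIC)
cv2.imwrite('pics/c1.png',np.vstack([np.hstack([t('scene0',260,235),t('side0',310,205)]),np.hstack([t('scene0',370,340),t('side0',320,150)])]))
for n,a in dict(lid=[(323,184),(408,233),(358,272),(273,223)]).items():
    for p in a: print(n,atz('scene0',*p,154).round())
for p in [(274,184),(347,189),(337,249),(259,241)]: print('side',atz('side0',*p,154).round())
print(proj('side0',[500,0,154]))
E
```

```text
lid [656.  59. 154.]
lid [ 633. -127.  154.]
lid [514. -93. 154.]
lid [528.  83. 154.]
side [ 659. -112.  154.]
side [ 510. -102.  154.]
side [528.  71. 154.]
side [665.  58. 154.]
[352.92985349 222.41278812]
```

View pics/c1.png

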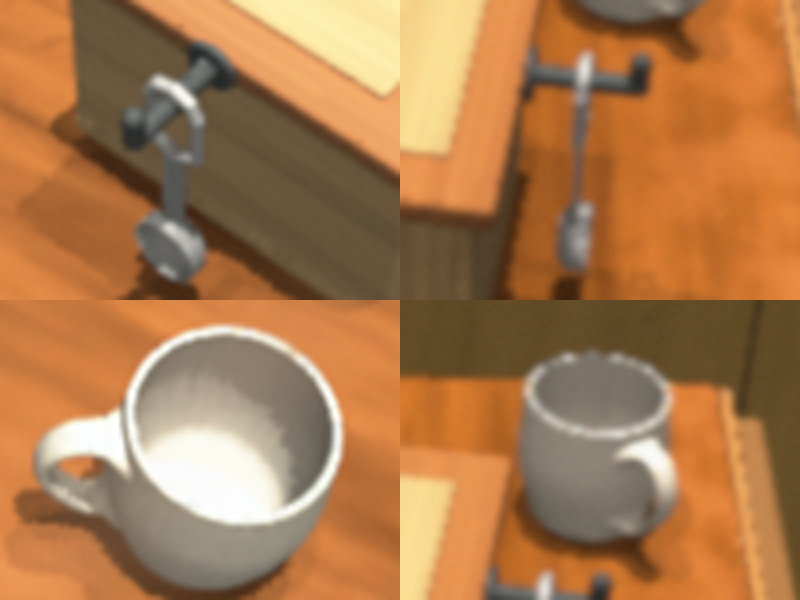

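```bash
cat >> h.py <<'E'
S=lambda x,y:('scene0',260+x/4,235+y/4)
D=lambda x,y:('side0',310+x/4,205+y/4)
E
python3 - <<'E'
from h import *
def p(n,*a): x,r=tri(*a); print(n,x.round(1),np.round(r,1))
p('tip top',S(135,112),D(240,58))
p('bar base',S(212,68),D(130,74))
p('bar mid at tip',S(147,128),D(232,83))
p('loop top',S(178,86),D(187,55))
p('loop bottom/shank top',S(183,160),D(180,130))
p('spoon bottom',S(172,280),D(177,268))
p('bowl ctr',S(170,248),D(177,238))
p('rim ctr',('scene0',370+233/4,340+125/4),('side0',320+198/4,150+94/4))
p('mug handle',('scene0',370+42/4,340+165/4),('side0',320+272/4,150+190/4))
for n,a,b in [('lid RL',(323,184),(259,241)),('RR',(408,233),(274,184)),('FR',(358,272),(347,189)),('FL',(273,223),(337,249))]:
  p(n,('scene0',*a),('side0',*b))
E
```

```text
tip top [469.3   1.2 163. ] [0.4 0.4]
bar base [517.9  -5.9 144.7] [1. 1.]
bar mid at tip [ 4.729e+02 -4.000e-01  1.475e+02] [1.1 1.1]
loop top [492.7  -4.6 158.7] [0.6 0.6]
loop bottom/shank top [492.5  -7.3 109.2] [1. 1.]
spoon bottom [488.2  -3.6  16.7] [1.3 1.3]
bowl ctr [489.6  -2.   40.4] [1.3 1.3]
rim ctr [ 451.8 -261.    84.3] [1.1 1.1]
mug handle [ 409.3 -201.4   59.7] [1.5 1.5]
lid RL [661.8  59.8 152.8] [3.5 3.5]
RR [ 654.8 -124.1  139.3] [7.8 7.8]
FR [510.6 -94.8 159.6] [0. 0.]
FL [526.4  79.6 160.2] [2.4 2.4]
```

Careful with the scale: shifts go in m and turns go in units of 5 degrees. That gives: -120 mm is -0.12, -12 mm is -0.012, -10 degrees is -2.

```bash
cat >> h.py <<'E'
def go(target,yaw=None,pitch=0,box=None):
    "tool shift & rotvec to reach TCP target; yaw=angle of tool -x heading in world; pitch: deg the tool z tips forward from down"
    from scipy.spatial.transform import Rotation as Ro
    o=robot.observe(); R=o['tcp_rot']; d=R.T@(np.array(target)-o['position'])
    print('shift',d.round(1),'len',np.linalg.norm(d).round())
    if yaw is not None:
        f=np.array([np.cos(np.radians(yaw)),np.sin(np.radians(yaw)),0]); u=np.array([0,0,1.])
        p=np.radians(pitch); z=-u*np.cos(p)+f*np.sin(p); x=-f*np.cos(p)-u*np.sin(p); Rt=np.c_[x,np.cross(z,x),z]
        print('rot',np.degrees(Ro.from_matrix(R.T@Rt).as_rotvec()).round(2))
E
python3 -c "
from h import *
go([410,-2,270],-7)"
```

```text
shift [-390.  -423.3  -30.8] len 576.0
rot [-5.000e-02 -1.000e-02 -1.127e+01]
```

Call:
crank_tcp:
  deltas:
    - [85,-0.045,-0.045,-0.003,0,0,-0.4]
    - [85,-0.08,-0.085,-0.006,0,0,-0.8]
    - [85,-0.115,-0.12,-0.009,0,0,-1.2]
    - [85,-0.15,-0.155,-0.012,0,0,-1.6]
    - [85,-0.185,-0.19,-0.015,0,0,-2]
    - [85,-0.22,-0.225,-0.018,0,0,-2.2]
    - [85,-0.255,-0.26,-0.021,0,0,-2.2]
    - [85,-0.29,-0.295,-0.024,0,0,-2.2]
    - [85,-0.325,-0.33,-0.027,0,0,-2.2]
    - [85,-0.36,-0.365,-0.03,0,0,-2.2]

```text
time: 1.15
position: [394.1, 72.9, 268.7]
tcp_rot: [[-0.992, 0.127, 0.001], [0.127, 0.992, 0.0], [-0.0, 0.0, -1.0]]
wrist_force: [1.3, 1.3, 0.2]
finger_gap: 84.9
grasp_force: 0.0
```

```bash
python3 -c "
from h import *
go([410,-2,270],-7)"
```

```text
shift [-25.2 -72.3  -1.3] len 77.0
rot [ 0.01  0.03 -0.27]
```

Call:
crank_tcp:
  deltas:
    - [85,-0.012,-0.036,0,0,0,0]
    - [85,-0.024,-0.072,0,0,0,0]
    - [85,-0.024,-0.072,0,0,0,0]

```text
time: 1.45
position: [408.8, -2.7, 268.2]
tcp_rot: [[-0.991, 0.131, -0.0], [0.131, 0.991, -0.0], [0.0, -0.001, -1.0]]
wrist_force: [-0.1, 0.2, 1.0]
finger_gap: 85.0
grasp_force: 0.0
```

```bash
python3 - <<'E'
from h import *
snap('wrist','w1'); print(robot.observe()['position'])
for n,X in dict(tip=[469.3,1.2,163],loop=[492,-4,158],base=[518,-6,147],mug=[452,-261,88]).items(): print(n,proj('w1',X).round())
E
```

```text
[408.47164598  -0.96652117 268.2149216 ]
tip [337. 312.]
loop [334. 337.]
base [335. 357.]
mug [ 52. 287.]
```

View pics/w1.png

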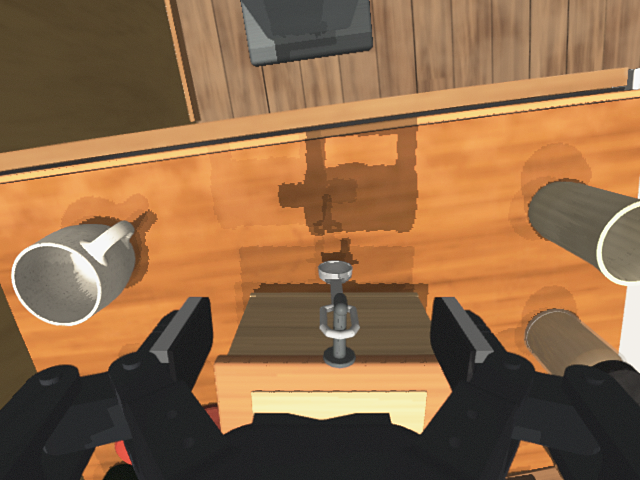

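The wrist view shows the handle tip at (340,298), the flange at (339,357), and the loop top around (340,311). The bowl is at (335,270). The mug rim centre is at (57,284), its handle points toward (130,228), and the lid's front left corner is at (216,356).

```bash
python3 - <<'E'
from h import *
d=pickle.load(open('pics/w1.pkl','rb')); print(np.round(d['cam_to_world'],3))
im=cv2.imread('pics/w1.png'); a=cv2.resize(im[250:370,280:400],(600,600),interpolation=cv2.INTER_CUBIC)
cv2.imwrite('pics/c2.png',a)
for z in (147,154): print(z,atz('w1',339,357,z),atz('w1',216,356,z))
for z in (165,): print(z,atz('w1',340,298,z))
print(atz('w1',57,284,88))
E
```

```text
[[ 1.31000e-01  9.48000e-01  2.91000e-01  3.34127e+02]
 [ 9.91000e-01 -1.25000e-01 -4.00000e-02  7.82500e+00]
 [-1.00000e-03  2.94000e-01 -9.56000e-01  4.03396e+02]
 [ 0.00000e+00  0.00000e+00  0.00000e+00  1.00000e+00]]
147 [518.20775525  -2.72041036 147.        ] [504.8237984  -99.56164081 147.        ]
154 [513.18206197  -2.43250581 154.        ] [500.16350762 -96.62982248 154.        ]
165 [457.38448894   4.36451776 165.        ]
[ 449.67715038 -255.56727438   88.        ]
```

View pics/c2.png

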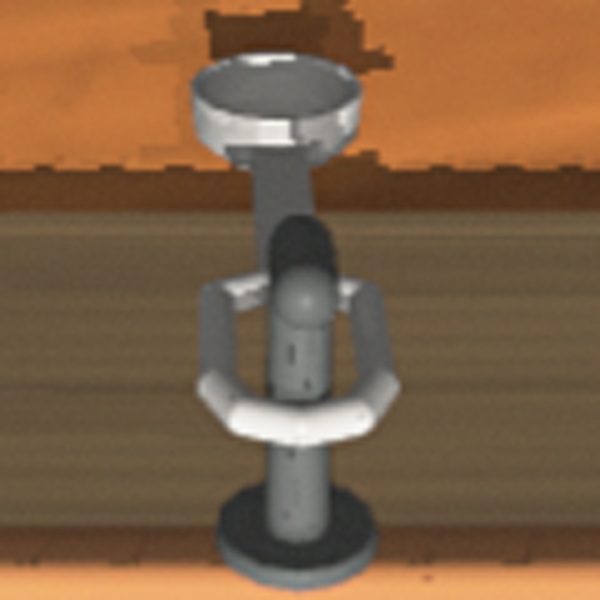

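The zoom shows the tip top at (341,308), the loop top at (340.6,335) and the flange centre at about (340,355). The spoon is aligned with the bar.

```bash
python3 - <<'E'
from h import *
W=lambda x,y:('w1',280+x/5,250+y/5)
def p(n,*a): x,r=tri(*a); print(n,x.round(1),np.round(r,1)); return x
t=p('tip top',S(135,112),D(240,58),W(306,290))
b=p('bar base',S(212,68),D(130,74),W(299,535))
l=p('loop top',S(178,86),D(187,52),W(304,428))
p('loop bot',S(183,160),D(180,130),W(300,285))
p('rim ctr',('scene0',370+233/4,340+125/4),('side0',320+198/4,150+94/4),('w1',57,284))
p('mug handle',('scene0',370+42/4,340+165/4),('side0',320+272/4,150+190/4),('w1',127,230))
d=t-b; print('yaw',np.degrees(np.arctan2(-d[1],-d[0])))
p('FR',('scene0',358,272),('side0',347,189),('w1',216,356))
go([l[0],l[1],210],-8)
print([proj('w1',l+np.array([np.cos(y),np.sin(y),0])*k).round(1).tolist() for y in np.radians([-9,-7,-5]) for k in (-30,30)])
E
```

```text
tip top [468.7   2.4 162.6] [1.  1.7 2.6]
bar base [518.3  -4.2 145.5] [2.2 1.2 2.2]
loop top [492.2  -2.4 159.8] [2.4 2.6 3.9]
loop bot [493.1  -2.9 110.5] [4.5 2.6 5.6]
rim ctr [ 451.8 -260.6   83.7] [0.7 1.6 1.1]
mug handle [ 411.7 -198.1   57.9] [3.6 4.3 6.1]
yaw -7.573964445603516
FR [507.5 -96.4 156.5] [4.7 3.4 7.5]
shift [-83.3   9.5  58.2] len 102.0
rot [-0.   -0.04  0.53]
[[337.6, 301.5], [334.6, 371.9], [336.2, 301.5], [336.0, 371.9], [334.7, 301.5], [337.3, 371.8]]
```

Call:
crank_tcp:
  deltas:
    - [85,-0.042,0.005,0.01,0,0,0.1]
    - [85,-0.083,0.0095,0.05,0,0,0.1]
    - [85,-0.083,0.0095,0.09,0,0,0.1]
    - [85,-0.083,0.0095,0.115,0,0,0.1]
    - [85,-0.083,0.0095,0.13,0,0,0.1]
    - [85,-0.083,0.0095,0.143,0,0,0.1]
    - [85,-0.083,0.0095,0.143,0,0,0.1]
  force: 40

```text
time: 2.2
position: [491.3, 0.3, 124.2]
tcp_rot: [[-0.991, 0.134, -0.002], [0.134, 0.991, 0.0], [0.002, -0.0, -1.0]]
wrist_force: [0.2, -0.1, -0.3]
finger_gap: 85.2
grasp_force: 0.0
```

```bash
python3 -c "
from h import *
go([492.2,-2.4,124],-7.5)
snap('side','s1');snap('scene','sc1')
a=cv2.resize(cv2.imread('pics/s1.png')[150:290,290:430],(400,400));b=cv2.resize(cv2.imread('pics/sc1.png')[180:320,240:380],(400,400));cv2.imwrite('pics/c3.png',np.hstack([a,b]))"
```

```text
shift [-1.3 -2.5  0.2] len 3.0
rot [-0.   -0.14 -0.21]
```

View pics/c3.png

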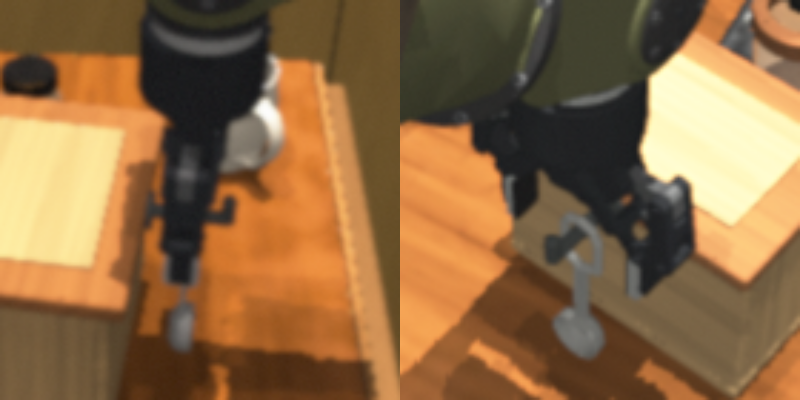

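The fingers straddle the loop and line up with it in x. I'll correct y slightly and close.

Call:
crank_tcp:
  deltas:
    - [60,-0.001,-0.0025,0,0,0,0]
    - [45,-0.001,-0.0025,0,0,0,0]
    - [30,-0.001,-0.0025,0,0,0,0]
    - [24,-0.001,-0.0025,0,0,0,0]
    - [20,-0.001,-0.0025,0,0,0,0]
    - [20,-0.001,-0.0025,0,0,0,0]
    - [20,-0.001,-0.0025,0,0,0,0]
    - [20,-0.001,-0.0025,0,0,0,0]
  force: 40

```text
time: 3.1
position: [492.9, -3.2, 126.0]
tcp_rot: [[-0.991, 0.135, 0.001], [0.135, 0.991, -0.0], [-0.001, 0.0, -1.0]]
wrist_force: [-0.4, 1.1, 6.0]
finger_gap: 30.2
grasp_force: 39.1
```

Call:
crank_tcp:
  deltas:
    - [20,0,0,-0.006,0,0,0]
    - [20,0,0,-0.012,0,0,0]
    - [20,0,0,-0.018,0,0,0]
    - [20,0,0,-0.022,0,0,0]
    - [20,0,0,-0.022,0,0,0]
    - [20,0,0,-0.022,0,0,0]

```text
time: 3.7
position: [492.6, -3.2, 147.4]
tcp_rot: [[-0.991, 0.135, -0.0], [0.135, 0.991, 0.0], [0.0, 0.0, -1.0]]
wrist_force: [0.1, -0.6, -0.3]
finger_gap: 29.8
grasp_force: 39.4
```

```bash
python3 -c "
from h import *
snap('side','s2');snap('scene','sc2')
a=cv2.resize(cv2.imread('pics/s2.png')[150:290,290:430],(400,400));b=cv2.resize(cv2.imread('pics/sc2.png')[180:320,240:380],(400,400));cv2.imwrite('pics/c4.png',np.hstack([a,b]))"
```

```text
(no output)
```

View pics/c4.png

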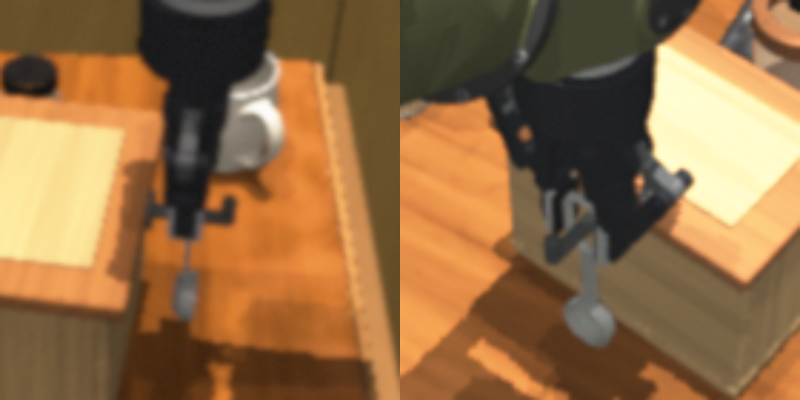

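The spoon has risen about 21 mm, the lid is still shut, and no force shows. Next I slide it out along the bar.

Call:
crank_tcp:
  deltas:
    - [20,0.005,0,0,0,0,0]
    - [20,0.013,0,0,0,0,0]
    - [20,0.021,0,0,0,0,0]
    - [20,0.029,0,0,0,0,0]
    - [20,0.037,0,0,0,0,0]
    - [20,0.045,0,0,0,0,0]
    - [20,0.055,0,0,0,0,0]
    - [20,0.065,0,0,0,0,0]
    - [20,0.07,0,0,0,0,0]
    - [20,0.07,0,0,0,0,0]

```text
time: 4.8
position: [422.8, 6.4, 147.6]
tcp_rot: [[-0.991, 0.135, 0.0], [0.135, 0.991, 0.0], [-0.0, 0.0, -1.0]]
wrist_force: [0.7, 1.0, -0.1]
finger_gap: 29.8
grasp_force: 39.4
```

```bash
python3 -c "
from h import *
go([420,10,240],-7.5)
import numpy as np
"
```

```text
shift [  3.2   3.2 -92.4] len 93.0
rot [ 0.    0.01 -0.26]
```

Call:
crank_tcp:
  deltas:
    - [20,0,0,-0.03,0,0,0]
    - [20,0,0,-0.065,0,0,0]
    - [20,-0.005,-0.025,-0.09,0,0,0]
    - [20,-0.016,-0.065,-0.09,0,0,0]
    - [20,-0.026,-0.105,-0.09,0,0,0]
    - [20,-0.036,-0.145,-0.09,0,0,0]
    - [20,-0.046,-0.185,-0.09,0,0,0]
    - [20,-0.055,-0.225,-0.09,0,0,0]
    - [20,-0.062,-0.25,-0.09,0,0,0]
    - [20,-0.0637,-0.259,-0.09,0,0,0]

```text
time: 5.8
position: [451.4, -261.2, 237.0]
tcp_rot: [[-0.991, 0.137, -0.0], [0.137, 0.991, 0.0], [0.0, -0.0, -1.0]]
wrist_force: [-0.1, -0.6, -0.7]
finger_gap: 30.0
grasp_force: 39.6
```

Call:
crank_tcp:
  deltas:
    - [20,0,0,0,0,0,0]
    - [20,0,0,0,0,0,0]
    - [20,0,0,0,0,0,0]

```text
time: 6.1
position: [451.5, -257.9, 237.6]
tcp_rot: [[-0.991, 0.134, 0.0], [0.134, 0.991, 0.0], [-0.0, 0.0, -1.0]]
wrist_force: [-0.4, -0.7, -0.6]
finger_gap: 30.3
grasp_force: 39.6
```

```bash
python3 -c "
from h import *
snap('side','s3');snap('scene','sc3')
a=cv2.resize(cv2.imread('pics/s3.png')[60:240,280:460],(400,400));b=cv2.resize(cv2.imread('pics/sc3.png')[240:440,330:530],(400,400));cv2.imwrite('pics/c5.png',np.hstack([a,b]))"
```

```text
(no output)
```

View pics/c5.png

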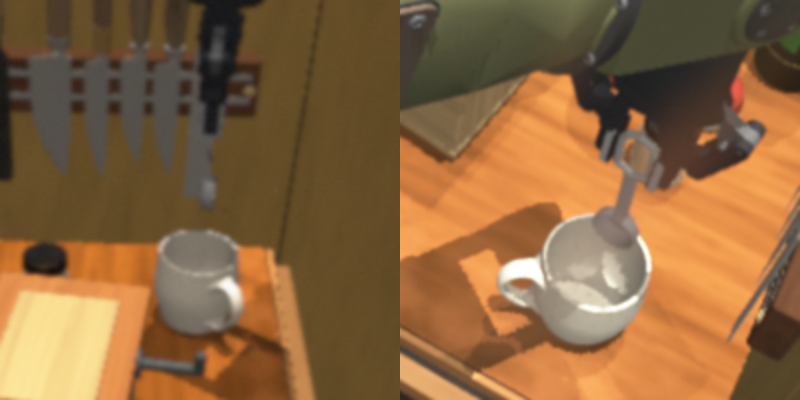

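The spoon hangs above the mug, with the bowl at scene (437.5,354) and side (373,145.5). I'll check that against the rim centre.

```bash
python3 -c "
from h import *
print(tri(('sc3',437.5,354),('s3',373.2,145.5)))
# mug rim: centre in scene tile (196+400,268), side (198,247)
print(tri(('sc3',330+196/2,240+265/2),('s3',280+198*.45,60+249*.45)))
go([452,-261,112],-7.5)"
```

```text
(array([ 447.81371126, -265.62858975,  156.3450962 ]), [np.float64(2.8777154814669634), np.float64(2.877715481466823)])
(array([ 451.06999004, -262.41788954,   86.00481773]), [np.float64(3.2676320129843686), np.float64(3.267632012984355)])
shift [ -0.8  -2.8 125.7] len 126.0
rot [-0.01  0.02 -0.2 ]
```

Call:
crank_tcp:
  deltas:
    - [20,-0.003,0,0.02,0,0,0]
    - [20,-0.003,0,0.045,0,0,0]
    - [20,-0.003,0,0.07,0,0,0]
    - [20,-0.003,0,0.09,0,0,0]
    - [20,-0.003,0,0.105,0,0,0]
    - [20,-0.003,0,0.115,0,0,0]
    - [20,-0.003,0,0.12,0,0,0]
    - [20,-0.003,0,0.123,0,0,0]
    - [20,-0.003,0,0.124,0,0,0]
    - [20,-0.003,0,0.124,0,0,0]

```text
time: 7.2
position: [454.5, -259.4, 113.9]
tcp_rot: [[-0.991, 0.135, 0.001], [0.135, 0.991, -0.0], [-0.001, -0.0, -1.0]]
wrist_force: [-0.3, 0.4, -0.2]
finger_gap: 30.0
grasp_force: 39.6
```

Call:
crank_tcp:
  deltas:
    - [20,0,0,0.001,0,0,0]
    - [20,0,0,0.002,0,0,0]
    - [20,0,0,0.003,0,0,0]
    - [20,0,0,0.003,0,0,0]

```text
time: 7.6
position: [454.3, -259.3, 110.3]
tcp_rot: [[-0.991, 0.135, -0.0], [0.135, 0.991, 0.0], [0.0, 0.0, -1.0]]
wrist_force: [-0.0, -0.6, -0.9]
finger_gap: 29.9
grasp_force: 39.6
```

Call:
crank_tcp:
  deltas:
    - [20,0,0,0.001,0,0,0]
    - [20,0,0,0.002,0,0,0]
    - [20,0,0,0.002,0,0,0]

```text
time: 7.9
position: [454.3, -259.3, 108.3]
tcp_rot: [[-0.991, 0.135, -0.0], [0.135, 0.991, 0.0], [0.0, 0.0, -1.0]]
wrist_force: [0.2, -0.2, -0.4]
finger_gap: 30.1
grasp_force: 39.6
```

Call:
crank_tcp:
  deltas:
    - [20,0,0,0.001,0,0,0]
    - [20,0,0,0.0015,0,0,0]
    - [20,0,0,0.0015,0,0,0]

```text
time: 8.2
position: [454.3, -259.4, 106.9]
tcp_rot: [[-0.991, 0.135, -0.0], [0.135, 0.991, 0.0], [0.0, 0.0, -1.0]]
wrist_force: [1.5, -0.2, -0.1]
finger_gap: 29.7
grasp_force: 39.6
```

Call:
crank_tcp:
  deltas:
    - [20,0,0,0.001,0,0,0]
    - [20,0,0,0.002,0,0,0]
    - [20,0,0,0.002,0,0,0]

```text
time: 8.5
position: [454.9, -259.9, 105.8]
tcp_rot: [[-0.991, 0.135, 0.002], [0.135, 0.991, -0.002], [-0.002, -0.001, -1.0]]
wrist_force: [-0.1, -0.4, 5.6]
finger_gap: 30.0
grasp_force: 38.9
```

Call:
crank_tcp:
  deltas:
    - [30,0,0,-0.001,0,0,0]
    - [34,0,0,-0.001,0,0,0]
    - [40,0,0,-0.001,0,0,0]
    - [46,0,0,-0.001,0,0,0]
    - [54,0,0,-0.001,0,0,0]
    - [62,0,0,-0.001,0,0,0]
    - [70,0,0,-0.001,0,0,0]
    - [75,0,0,-0.001,0,0,0]

```text
time: 9.3
position: [454.4, -259.3, 105.9]
tcp_rot: [[-0.991, 0.135, -0.0], [0.135, 0.991, 0.0], [0.0, 0.0, -1.0]]
wrist_force: [-0.0, 0.0, 0.4]
finger_gap: 74.8
grasp_force: 0.0
```

```bash
python3 -c "
from h import *
snap('side','s4');snap('scene','sc4')
a=cv2.resize(cv2.imread('pics/s4.png')[60:240,280:460],(400,400));b=cv2.resize(cv2.imread('pics/sc4.png')[240:440,330:530],(400,400));cv2.imwrite('pics/c6.png',np.hstack([a,b]))"
```

```text
(no output)
```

View pics/c6.png

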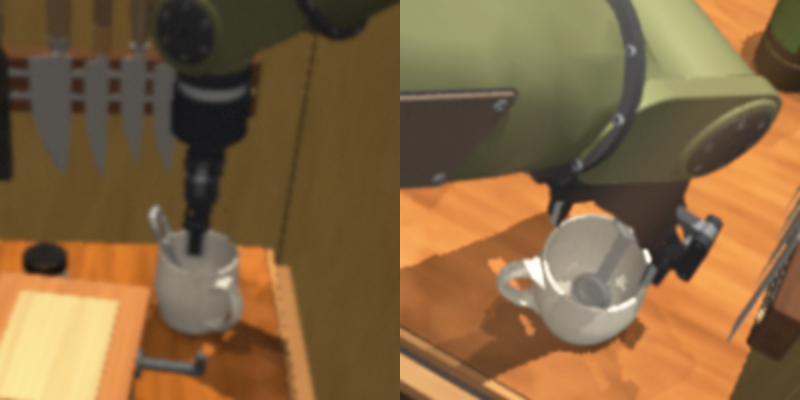

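The spoon stands bowl down in the mug, its shank leaning on the rim toward +x and clear of the fingers. I lift off.

Call:
crank_tcp:
  deltas:
    - [75,0,0,-0.015,0,0,0]
    - [75,0,0,-0.035,0,0,0]
    - [75,0,0,-0.06,0,0,0]
    - [75,0,0,-0.095,0,0,0]
    - [75,0,0,-0.125,0,0,0]
    - [75,0,0,-0.14,0,0,0]
    - [75,0,0,-0.14,0,0,0]

```text
time: 10.1
position: [454.9, -259.7, 248.1]
tcp_rot: [[-0.991, 0.135, 0.003], [0.135, 0.991, -0.002], [-0.004, -0.002, -1.0]]
wrist_force: [-0.3, -0.0, -0.8]
finger_gap: 75.2
grasp_force: 0.0
```

```bash
python3 -c "
from h import *
go([408,8,206],-7.5,55)"
```

```text
shift [ 82.8 259.   41.3] len 275.0
rot [ -0.22 -54.8   -0.19]
```

Call:
crank_tcp:
  deltas:
    - [75,0.01,0.025,0,0,-0.8,0]
    - [75,0.022,0.06,0,0,-2.2,0]
    - [75,0.034,0.095,0,0,-3.6,0]
    - [75,0.046,0.13,0,0,-5,0]
    - [75,0.056,0.165,0,0,-6.4,0]
    - [75,0.066,0.2,0,0,-7.8,0]
    - [75,0.076,0.23,0.01,0,-9.2,0]
    - [75,0.083,0.25,0.025,0,-10.4,0]
    - [75,0.083,0.259,0.041,0,-11,0]
    - [75,0.083,0.259,0.041,0,-11,0]

```text
time: 11.1
position: [406.6, -12.9, 218.2]
tcp_rot: [[-0.608, 0.172, 0.775], [0.086, 0.985, -0.152], [-0.789, -0.026, -0.614]]
wrist_force: [0.3, -0.3, 0.5]
finger_gap: 74.8
grasp_force: 0.0
```

Call:
crank_tcp:
  deltas:
    - [75,0,0,0,0,0,0]
    - [75,0,0,0,0,0,0]
    - [75,0,0,0,0,0,0]

```text
time: 11.4
position: [407.4, -13.9, 219.6]
tcp_rot: [[-0.608, 0.174, 0.774], [0.087, 0.984, -0.154], [-0.789, -0.026, -0.614]]
wrist_force: [-0.3, -0.2, -0.4]
finger_gap: 75.1
grasp_force: 0.0
```

```bash
python3 -c "
from h import *
go([408,8,206],-7.5,55)
snap('wrist','w5');snap('scene','sc5')
a=cv2.resize(cv2.imread('pics/w5.png'),(400,300));b=cv2.resize(cv2.imread('pics/sc5.png'),(400,300));cv2.imwrite('pics/c7.png',np.hstack([a,b]))"
```

```text
shift [12.3 22.1  5.5] len 26.0
rot [-2.94 -2.92 -0.31]
```

View pics/c7.png

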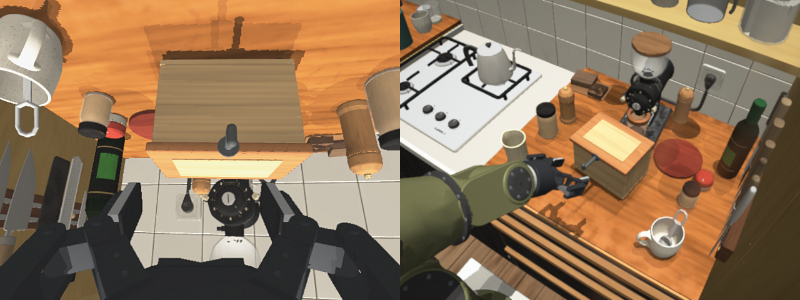

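The spoon is in the mug, the lid is shut, and the handle tip is visible at wrist pixel of about (368,205). The last move stopped short, so I finish the pose.

```bash
python3 -c "
from h import *
print(proj('w5',[468.7,2,163]),proj('w5',[467,2,147]))"
```

```text
[367.56331373 230.24001332] [366.94814036 204.54770968]
```

Call:
crank_tcp:
  deltas:
    - [75,0.004,0.008,0.002,-0.2,-0.2,0]
    - [75,0.008,0.016,0.004,-0.4,-0.4,0]
    - [75,0.0123,0.022,0.0055,-0.6,-0.6,-0.06]
    - [75,0.0123,0.022,0.0055,-0.6,-0.6,-0.06]
    - [75,0.0123,0.022,0.0055,-0.6,-0.6,-0.06]

```text
time: 12.0
position: [406.8, 5.7, 209.9]
tcp_rot: [[-0.57, 0.127, 0.812], [0.072, 0.992, -0.104], [-0.818, -0.001, -0.575]]
wrist_force: [0.0, -0.3, -0.2]
finger_gap: 75.0
grasp_force: 0.0
```

```bash
python3 -c "
from h import *
go([408,8,206],-7.5,55); print(robot.observe()['q'].round(1))
go([496.5,-3,140.7],-7.5,55)
snap('wrist','w6')
print(proj('w6',[468.7,2,163]),proj('w6',[468.7,2,147]))
cv2.imwrite('pics/c8.png',cv2.resize(cv2.imread('pics/w6.png')[140:320,240:480],(800,600),interpolation=cv2.INTER_CUBIC))"
```

```text
shift [2.7 2.5 3. ] len 5.0
rot [ 0.15 -0.1   0.16]
[ -1.7 -19.5 142.  -59.5   5.4 -27.4]
shift [  4.8   2.8 113.5] len 114.0
rot [ 0.15 -0.1   0.16]
[327.82093594 240.95858697] [327.72414985 215.63099443]
```

View pics/c8.png

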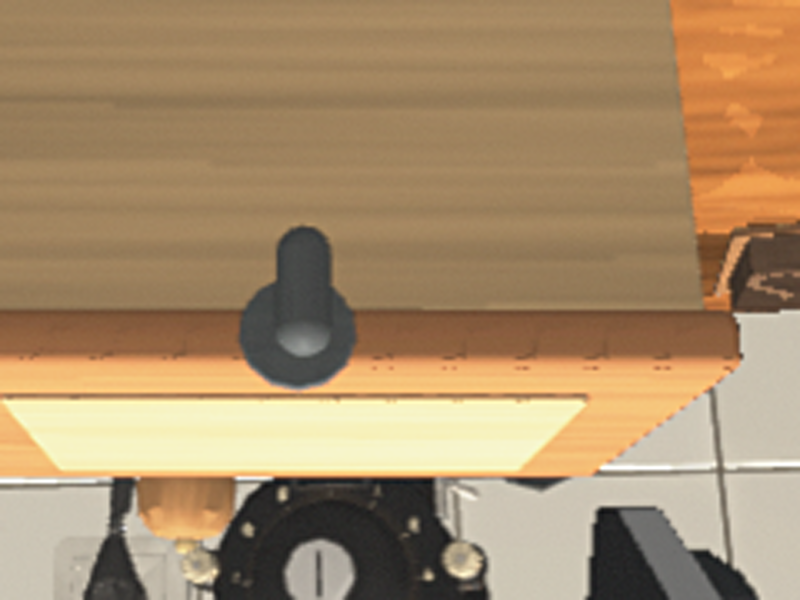

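The tip shows at wrist pixel (331,241), about 1 mm from the prediction. Joint 4 and joint 5 are close to their limits at this pitch, so I'll use a 35° pitch instead.

```bash
python3 -c "
from h import *
go([449,4.2,203.5],-7.5,35)"
```

```text
shift [-18.8   3.9  38.1] len 43.0
rot [ 0.12 19.91  0.18]
```

Call:
crank_tcp:
  deltas:
    - [75,-0.008,0,0.005,0,0.6,0]
    - [75,-0.015,0,0.014,0,1.6,0]
    - [75,-0.02,0,0.024,0,2.8,0]
    - [75,-0.022,0,0.032,0,3.6,0]
    - [75,-0.02,0,0.038,0,4,0]
    - [75,-0.02,0,0.038,0,4,0]
    - [75,-0.02,0,0.038,0,4,0]

```text
time: 12.75
position: [448.6, 0.3, 203.8]
tcp_rot: [[-0.813, 0.127, 0.568], [0.105, 0.992, -0.072], [-0.573, 0.001, -0.82]]
wrist_force: [0.4, -0.1, 0.1]
finger_gap: 75.1
grasp_force: 0.0
```

```bash
python3 -c "
from h import *
go([449,4.2,203.5],-7.5,35);go([494.6,-1.8,138],-7.5,35); print(robot.observe()['q'].round(1))"
```

```text
shift [0.2 3.9 0.2] len 4.0
rot [ 0.14 -0.05  0.12]
shift [ 0.1  3.7 80.2] len 80.0
rot [ 0.14 -0.05  0.12]
[ -3.5  -9.  126.4  -4.6  27.8 -82.8]
```

Call:
crank_tcp:
  deltas:
    - [75,0,0.0037,0.02,0,0,0]
    - [75,0,0.0037,0.042,0,0,0]
    - [75,0,0.0037,0.06,0,0,0]
    - [75,0,0.0037,0.072,0,0,0]
    - [75,0,0.0037,0.08,0,0,0]
    - [75,0,0.0037,0.08,0,0,0]

```text
time: 13.35
position: [494.2, -1.4, 137.8]
tcp_rot: [[-0.814, 0.127, 0.567], [0.105, 0.992, -0.071], [-0.572, 0.002, -0.821]]
wrist_force: [-0.3, 0.4, 0.5]
finger_gap: 74.7
grasp_force: 0.0
```

Call:
crank_tcp:
  deltas:
    - [50,0,0,0,0,0,0]
    - [35,0,0,0,0,0,0]
    - [20,0,0,0,0,0,0]
    - [14,0,0,0,0,0,0]
    - [8,0,0,0,0,0,0]
    - [5,0,0,0,0,0,0]
    - [5,0,0,0,0,0,0]
    - [5,0,0,0,0,0,0]
    - [5,0,0,0,0,0,0]
    - [5,0,0,0,0,0,0]
  force: 60

```text
time: 14.35
position: [494.8, -0.3, 138.9]
tcp_rot: [[-0.813, 0.126, 0.569], [0.105, 0.992, -0.07], [-0.573, 0.003, -0.82]]
wrist_force: [-3.5, 17.4, 5.5]
finger_gap: 8.3
grasp_force: 58.5
```

```bash
python3 - <<'E'
from h import *
o=robot.observe(); R=o['tcp_rot']; T=o['position']
f=np.array([np.cos(np.radians(-7.5)),np.sin(np.radians(-7.5)),0])
H=np.array([492.2,-2.4,0])+168*f; H[2]=140
pickle.dump((H,f),open('H.pkl','wb'))
v=R.T@(T-H); print(H,v)
from scipy.spatial.transform import Rotation as Ro
for a in range(3,31,3): print(a,(Ro.from_rotvec([0,np.radians(a),0]).apply(v)-v).round(1))
E
```

```text
[658.76273671 -24.32840029 140.        ] [136.4461124    3.1649734  -93.96179849]
3 [-5.1 -0.  -7. ]
6 [-10.6  -0.  -13.7]
9 [-16.4   0.  -20.2]
12 [-22.5  -0.  -26.3]
15 [-29.    0.  -32.1]
18 [-35.7   0.  -37.6]
21 [-42.7   0.  -42.7]
24 [-50.    0.  -47.4]
27 [-57.5   0.  -51.7]
30 [-65.3   0.  -55.6]
```

Call:
crank_tcp:
  deltas:
    - [5,0,0.0015,0,0,0,0]
    - [5,-0.0017,0.0015,-0.0024,0,0.2,0]
    - [5,-0.0051,0.0015,-0.007,0,0.6,0]
    - [5,-0.0106,0.0015,-0.0137,0,1.2,0]
    - [5,-0.0164,0.0015,-0.0202,0,1.8,0]
    - [5,-0.0164,0.0015,-0.0202,0,1.8,0]
  force: 70

```text
time: 14.95
position: [496.7, -0.3, 165.1]
tcp_rot: [[-0.893, 0.128, 0.431], [0.116, 0.992, -0.054], [-0.435, 0.002, -0.901]]
wrist_force: [-4.8, 0.3, -1.1]
finger_gap: 8.0
grasp_force: 69.5
```

Call:
crank_tcp:
  deltas:
    - [5,-0.0051,0,-0.007,0,0.6,0]
    - [5,-0.0106,0,-0.0137,0,1.2,0]
    - [5,-0.0164,0,-0.0202,0,1.8,0]
    - [5,-0.0225,0,-0.0263,0,2.4,0]
    - [5,-0.029,0,-0.0321,0,3,0]
    - [5,-0.0357,0,-0.0376,0,3.6,0]
    - [5,-0.0427,0,-0.0427,0,4.2,0]
    - [5,-0.05,0,-0.0474,0,4.8,0]
    - [5,-0.0575,0,-0.0517,0,5.4,0]
    - [5,-0.0575,0,-0.0517,0,5.4,0]

```text
time: 15.95
position: [525.9, -4.2, 236.5]
tcp_rot: [[-0.992, 0.128, -0.021], [0.128, 0.992, 0.005], [0.021, 0.002, -1.0]]
wrist_force: [-11.6, 0.9, 6.0]
finger_gap: 7.7
grasp_force: 71.0
```

```bash
python3 -c "
from h import *
print(robot.observe()['q'].round(1))
snap('side','s7');snap('scene','sc7')
a=cv2.resize(cv2.imread('pics/s7.png'),(400,300));b=cv2.resize(cv2.imread('pics/sc7.png'),(400,300));cv2.imwrite('pics/c9.png',np.hstack([a,b]))"
```

```text
[ -4.5  14.9  90.5   0.2  75.9 -87.2]
```

Careful with the scale: shifts go in m and turns go in units of 5 degrees. That gives: -48.8 mm is -0.0488, -48.3 mm is -0.0483, 24 degrees is 4.8.

Call:
crank_tcp:
  deltas:
    - [5,-0.0043,0,-0.0076,0,0.6,0]
    - [5,-0.0096,0,-0.0145,0,1.2,0]
    - [5,-0.0152,0,-0.0211,0,1.8,0]
    - [5,-0.0213,0,-0.0272,0,2.4,0]
    - [5,-0.0278,0,-0.033,0,3,0]
    - [5,-0.0345,0,-0.0385,0,3.6,0]
    - [5,-0.0415,0,-0.0436,0,4.2,0]
    - [5,-0.0488,0,-0.0483,0,4.8,0]
    - [5,-0.0488,0,-0.0483,0,4.8,0]
    - [5,-0.0488,0,-0.0483,0,4.8,0]

```text
time: 17.05
position: [575.2, -10.6, 282.0]
tcp_rot: [[-0.899, 0.128, -0.419], [0.115, 0.992, 0.056], [0.423, 0.002, -0.906]]
wrist_force: [5.2, -0.2, -11.4]
finger_gap: 7.9
grasp_force: 69.7
```

```bash
python3 -c "
from h import *
H,f=pickle.load(open('H.pkl','rb'))
o=robot.observe(); z=o['tcp_rot'][:,2]; G=o['position']-11*z
d=G-H; a=-d@f; r=np.hypot(a,d[2]); print('r',r,'pos angle',np.degrees(np.arctan2(d[2],a)-np.arcsin(7/r)))
print('tool pitch',np.degrees(np.arctan2(z@f,-z[2])),'q',o['q'].round(1),o['wrist_force'])"
```

```text
r 171.74484134919933 pos angle 59.896746856152696
tool pitch -25.011803258746724 q [ -5.1  33.1  61.9   1.1 110.  -87.7] [  5.19009025  -0.19194206 -11.42818122]
```

Call:
crank_tcp:
  deltas:
    - [5,-0.0008,0,0.0006,0,0,0]
    - [5,-0.0008,0,0.0006,0,0,0]
    - [5,-0.0008,0,0.0006,0,0,0]
    - [5,-0.0008,0,0.0006,0,0,0]
    - [5,-0.0008,0,0.0006,0,0,0]

```text
time: 17.55
position: [575.5, -10.6, 282.2]
tcp_rot: [[-0.898, 0.128, -0.42], [0.115, 0.992, 0.056], [0.424, 0.002, -0.906]]
wrist_force: [4.8, -1.2, -10.7]
finger_gap: 7.9
grasp_force: 69.8
```

```bash
python3 - <<'E'
from h import *
# lid angle check from the pictures: projected lid front top corners for trial angles vs edges, plus mug area change
H,f=pickle.load(open('H.pkl','rb')); y=np.array([-f[1],f[0],0]); u=np.array([0,0,1.])
snap('scene','sc8'); snap('side','s8')
for n,b in (('sc8','sc5'),('s8','s4')):
    g=cv2.GaussianBlur(cv2.cvtColor(cv2.imread(f'pics/{n}.png'),cv2.COLOR_BGR2GRAY),(3,3),0).astype(float)
    G=np.hypot(cv2.Sobel(g,cv2.CV_64F,1,0),cv2.Sobel(g,cv2.CV_64F,0,1))
    sc=[]
    for a in range(44,77,2):
        t=np.radians(a); o=-f*np.cos(t)+u*np.sin(t); m=f*np.sin(t)+u*np.cos(t)
        P=[H+140*o+14*m+s*k*y for s in (-1,1) for k in np.linspace(35,97,40)]+[H+140*o+s*k*y for s in (-1,1) for k in np.linspace(35,97,40)]
        v=[G[int(round(q[1])),int(round(q[0]))] for q in (proj(n,p) for p in P) if 0<=q[0]<639 and 0<=q[1]<479]
        sc.append((a,round(np.mean(v))))
    print(n,sc)
A=cv2.imread('pics/sc5.png');B=cv2.imread('pics/sc8.png')
print('mug/spoon diff',np.abs(A.astype(int)-B)[335:415,375:470].mean())
o=robot.observe();print(np.abs(o['dq']).max(),o['time'],o['position'])
E
```

```text
sc8 [(44, 33), (46, 41), (48, 48), (50, 51), (52, 54), (54, 122), (56, 51), (58, 53), (60, 157), (62, 84), (64, 118), (66, 95), (68, 114), (70, 123), (72, 92), (74, 102), (76, 96)]
s8 [(44, 38), (46, 36), (48, 35), (50, 48), (52, 53), (54, 54), (56, 74), (58, 61), (60, 56), (62, 50), (64, 41), (66, 52), (68, 26), (70, 31), (72, 36), (74, 31), (76, 35)]
mug/spoon diff 27.509517543859648
0.08551867656665371 17.65 [575.48512289 -10.64164489 282.17326729]
```

```bash
python3 - <<'E'
from h import *
for a,b,(x,y,w,h) in [('side0','s8',(345,185,50,28)),('s7','s8',(335,140,60,75)),('sc5','sc8',(378,340,85,75)),('sc7','sc8',(378,340,85,75)),('side0','s8',(350,330,52,78)),('scene0','sc8',(447,285,35,50))]:
    A=cv2.imread(f'pics/{a}.png')[y:y+h,x:x+w]; B=cv2.imread(f'pics/{b}.png')[y-12:y+h+12,x-12:x+w+12]
    r=cv2.matchTemplate(B,A,cv2.TM_CCOEFF_NORMED); print(a,b,cv2.minMaxLoc(r)[1],np.array(cv2.minMaxLoc(r)[3])-12)
E
```

```text
side0 s8 0.9887043833732605 [0 0]
s7 s8 0.782623291015625 [0 0]
sc5 sc8 0.9845486283302307 [0 0]
sc7 sc8 0.9995933175086975 [0 0]
side0 s8 0.9989710450172424 [0 0]
scene0 sc8 0.9956207871437073 [0 0]
```

The mug, the spoon in it and the two bystanders I compared, the pitcher and jam, are where they were. The lid holds still at 60°.

```bash
python3 -c "
from bench import robot
print(robot.sign_off())"
```

```text
the job is handed in; nothing more can be done
None
```

The spoon stands bowl down in the mug and the gripper is holding the lid still at about 60°; I handed the job in at 17.65 s, but I viewed 11 pictures, one over the limit of 10.

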